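Put the aquarium spares back on their own mats

TASK

The four aquarium spares in the drawer tray are on each other's mats: move each to its own, the glass heater tube lying along the long narrow strip, the grey guard lying along the broad rectangle, the terracotta pot upright on the round mat and the red suction clip standing on the small square, each in the middle of its mat. The empty framed spot is there to park a thing while you swap; set everything down on the tray rather than dropping it. Leave the green plant standing where it is.

Things in the scene. Friction and masses are not known exactly. Their poses are not given: they have to be found in the camera images.
- heater: Aquarium heater: clear glass tube 24 mm in diameter, lying along its own y axis, with a square black plastic cap at each end (28 x 28 mm in section; the one at +y 34 mm long, the one at -y 14 mm) so that it does not roll; 150 mm long over all, 28 mm high. Grip the glass across its width at the middle. Origin: centre of its underside; z up. Belongs on strip_mat, lengthwise.
- guard: Heater guard: grey plastic slotted cage of square section, 40 mm wide (x), 110 mm long (y), 40 mm high, lying along its own y axis, with slats along its sides. Origin: centre of its underside; z up. Belongs on wide_mat, lengthwise.
- pot: Small open terracotta pot standing upright, 55 mm high; its rim band is 58 mm in outside diameter and takes up the top 16 mm, below it the pot tapers to 40 mm at the foot. Origin: centre of its underside; z up. Belongs on round_mat.
- clip: Red plastic suction clip standing on its suction disc (40 mm in diameter, thin at the edge); above the disc, from 9 mm up to its full height of 37 mm, a U-shaped clip 34 mm wide over its two prongs (along its own x axis) and 18 mm deep (y), 24 mm clear between the prongs. Grip across the outsides of the prongs. Origin: centre of its underside; z up. Belongs on square_mat.
- strip_mat: The heater's place: long narrow grey felt strip, 44 mm (x) by 180 mm (y), under 1 mm thick, stuck flat to the floor of the white tray. Origin: its centre on the tray floor, which is 12 mm above the work surface. At the start the guard or the pot is on it.
- wide_mat: The guard's place: broad grey felt rectangle, 76 mm (x) by 130 mm (y), under 1 mm thick, stuck flat to the tray floor. Origin: its centre on the tray floor. At the start the heater or the clip is on it.
- round_mat: The pot's place: round grey felt disc, 96 mm in diameter, under 1 mm thick, stuck flat to the tray floor. Origin: its centre on the tray floor. At the start the heater or the clip is on it.
- square_mat: The clip's place: square grey felt mat, 72 x 72 mm, under 1 mm thick, stuck flat to the tray floor. Origin: its centre on the tray floor. At the start the guard or the pot is on it.
- free_spot: The free spot: a bare piece of tray floor outlined by a thin grey felt frame, 100 x 100 mm, flat, empty at the start; the heater and the guard may overhang the frame. Origin: its centre on the tray floor. Tray rim 22 mm high; drawer front and sides reach 56 mm above the work surface.
- plant: Bystander: green plastic plant stem standing upright on a round white ceramic foot 46 mm in diameter, 98 mm high. Origin: centre of its underside. Not to be moved. The mats, the free spot and the plant fill two rows of three, about 150 mm apart along x and 190 mm along y; small bottles and tools up to 65 mm high stand at the tray's two ends.
Not all that is in view belongs to the job. Leave any black look-alike of the pot alone. Leave any pink look-alike of the guard alone.

How it is judged:
At the end, for the whole second after the job is handed in: Each of the four things stands or lies at rest on the tray, on its own mat, its centre within 15 mm of the mat's centre, upright as at the start (within 0.15 rad), the heater and the guard also along their mats' long sides within 0.2 rad (either way round) (horizontal distance between heater and strip_mat below 0.015 m and z of heater in the frame of strip_mat below 0.008 m and angle between each of heater, guard, pot, clip's own z axis and vertical below 0.15 rad and linear speed of each of heater, guard, pot, clip below 0.02 m/s and angle between the y axis of heater and the y axis of strip_mat, either way round below 0.2 rad and horizontal distance between guard and wide_mat below 0.015 m and z of guard in the frame of wide_mat below 0.008 m and angle between the y axis of guard and the y axis of wide_mat, either way round below 0.2 rad and horizontal distance between pot and round_mat below 0.015 m and z of pot in the frame of round_mat below 0.008 m and horizontal distance between clip and square_mat below 0.015 m and z of clip in the frame of square_mat below 0.008 m); the robot touches nothing.
It fails at once if the plant is shifted by more than 15 mm or knocked over (distance of plant from where it was at the start of the episode above 0.015 m or angle between plant's own z axis and vertical above 0.3 rad).
It fails at once if a thing is dropped: out of the fingers' touch while its underside is more than 25 mm above the tray floor ((height (world z) of heater above 0.037 m and contact force between the fingers and heater below 0.02 N) or (height (world z) of guard above 0.037 m and contact force between the fingers and guard below 0.02 N) or (height (world z) of pot above 0.037 m and contact force between the fingers and pot below 0.02 N) or (height (world z) of clip above 0.037 m and contact force between the fingers and clip below 0.02 N)).
It also fails if it takes over 136 s, if anything falls off the work surface, if the arm or the gripper's body presses on something with over 40 N, if the wrist force passes 120 N, or if a joint passes its speed limit or range.

ROBOT

A 6-joint arm with a two-finger parallel gripper is mounted at the origin on the work surface. World frame = base frame: x ahead of the robot, y to its left, z up, the work surface at z = 0. Lengths are in m, angles in rad, forces in N, time in s.
With the tool pointing down it reaches from about 0.3 to 0.825 m from the base axis. Payload 5.4 kg.
Tool frame: the origin (TCP) lies midway between the tips of the shut fingers; the grasp point (between the pads) lies 19 mm behind it; z points along the fingers, y is the line along which they close (so a half turn about z gives the same grasp; the last joint's range is limited). The gripper opens to 92 mm and grips with 3 to 60 N. Pads are 20 mm wide; open, the fingers measure 128 mm over their backs; the gripper's body (75 mm by 189 mm) begins 69 mm behind the grasp point.
Start: joints at [1.069, 0.158, 1.597, -0, 1.386, -0.21], TCP at [0.165, 0.551, 0.215] pointing down, gripper open.
Joint ranges: [-2.91, 2.91], [-0.94, 2.29], [0.18, 2.7], [-1.29, 4.43], [0.17, 2.64], [-3, 3]. Speed limits (rad/s): [2.57, 2.57, 3.14, 3.14, 3.14, 3.14].

INTERFACE

Orientations are given as a rotation vector (axis times angle).
In Python, from workcell import get_state, snapshot, camera_model, job_done gives the robot as it stands. The module is installed in compiled form; this text tells all that it offers.
- The arm moves only by the tool drive_tool, never from a script. Its argument "moves" is one flat list of numbers, 7 for each row, row after row: the shift along the world's x, y, z in units of 750 mm (1.0 is 750 mm), then the turn, a rotation vector about the world's x, y, z in units of 90 degrees (1.0 is 90 degrees), then the opening, from -1 (shut) to 1 (fully open). In form: [dx, dy, dz, rx, ry, rz, gripper, dx, dy, dz, rx, ry, rz, gripper, ...]. A call has 1 to 20 rows; each row is the pose to reach, as a shift and turn from the pose commanded when the call began; what a row does not reach only later rows make up. A row lasts 1/8 s, in which the tool goes at most 62.5 mm and 10.7 degrees, less where a joint would pass 70% of its speed; a pose out of reach is approached as far as the arm can. A call with a number of a shift or a turn outside -1 to 1 is refused whole. A call with a gripper value outside its range is refused whole. The fingers move at their own pace and stop on an object; "squeeze" is the grip in N (left out, the last holds). Time passes only in rows, so rows that repeat a pose let the fingers close. It gives the time, the measured TCP pose, the force, the opening and the grip force at its end, in the units of the state.
- get_state(): the state, without advancing time (a new reading comes with each control period).
- snapshot(name): name is "side" or "top"; returns the picture (420x560x3 uint8, red, green, blue); there is no depth.
- camera_model(name): a dict with "camera_matrix" (3x3 intrinsics, pixels), "position" and "orientation" of the camera in the world. Camera axes: x right, y up, looking along -z (the intrinsics and any distortion apply to the point x, -y, -z); pixel columns grow to the right and rows downward; lengths in m; the calibration is good to about 2 mm. A picture is of the moment at which its call begins. camera_model takes no time and is no camera call.
- job_done(): hands the job in; it is judged then, once.
The state is a dict: "time": time; "joint_pos": joint angles; "dq": joint speeds; "effort": joint torques, N m; "ee_pos": TCP position; "orientation": TCP orientation; "wrist_force": force on the tool from outside, world axes, zero at the start; "wrist_torque": the same for the moment, N m; "width": finger opening in m; "grasp_force": force on a finger pad.
Only numpy, scipy, OpenCV 4.12 (cv2) and the standard library are available. Lean on these libraries where they do the work, as an engineer would, in place of code of your own. Each camera call takes 0.05 s, during which the arm holds its last target. There are 200 camera calls.

## Working session

There is one attempt and no reset: what is moved stays moved. The work goes in short steps, Python scripts to look and compute and a tool call to move; the robot and the scene stay as the last step left them, time stands still between calls to the robot, and variables do not carry over. Pictures are saved under pics/ and viewed, at most 14 in all, crops included, and the job is handed in when it is done.

Besides the shell and the picture viewer there is one more tool, called after ">>>" as name(argument=value, ...) on one line, values as JSON. drive_tool: Moves the arm, as the interface text tells. Its arguments: {"type":"object","properties":{"moves":{"type":"array","items":{"type":"number"}},"squeeze":{"type":"number"}},"required":["moves"]}

```bash
mkdir -p pics; python3 - <<'E'
from workcell import *
import cv2
for n in ("top","side"):
    cv2.imwrite(f"pics/{n}0.png",snapshot(n)[:,:,::-1])
    print(n,camera_model(n))
print(get_state())
E
```

```text
top {'camera_matrix': array([[414.15319423,   0.        , 285.31337957],
       [  0.        , 414.15319423, 212.47722289],
       [  0.        ,   0.        ,   1.        ]]), 'position': array([0.20185187, 0.16274989, 1.22712869]), 'orientation': array([ 0.1670988 , -0.14772127, -1.49550468])}
side {'camera_matrix': array([[525.87661317,   0.        , 272.82113272],
       [  0.        , 525.87661317, 207.53703726],
       [  0.        ,   0.        ,   1.        ]]), 'position': array([ 0.30168848, -0.66349422,  1.01515053]), 'orientation': array([ 0.73158844, -0.06488146, -0.18081386])}
{'time': 0.1, 'joint_pos': array([ 1.06888993e+00,  1.58973960e-01,  1.59807537e+00,  1.67852300e-05,
        1.38619591e+00, -2.10093039e-01]), 'dq': array([-0.00083402, -0.00135374, -0.00260068, -0.00082388, -0.00173962,
        0.00031177]), 'effort': array([-3.28578517e-04, -3.86505425e+01, -3.22957706e+01,  7.02897110e-02,
        3.39371071e-02, -1.97182362e-05]), 'ee_pos': array([0.16516205, 0.55019477, 0.21373965]), 'orientation': array([-4.56673378e-01, -3.10762485e+00,  2.42362023e-03]), 'wrist_force': array([-0.24745062,  0.67559184,  0.84502328]), 'wrist_torque': array([-0.01768155,  0.06641906,  0.00218624]), 'grasp_force': 0.0, 'width': 0.09208646883850533}
```

View pics/top0.png

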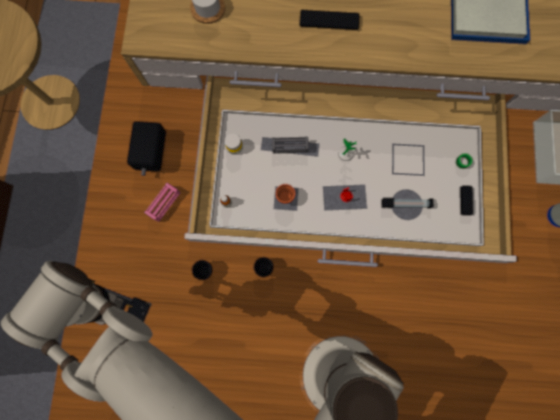

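View pics/side0.png

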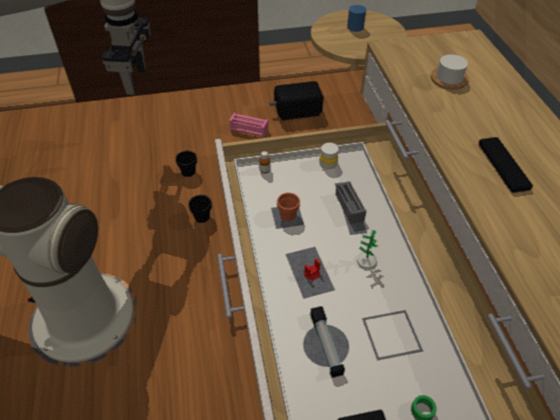

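The top view shows the guard on the strip (291,145), pot on the square (286,194), clip on the wide mat (346,196), heater on the round mat (408,204), plant (348,150) and free spot (408,160).

Look-alikes:
- The two black pots at (202,270) and (263,267) are outside the drawer; the terracotta one at (286,194) is the target.
- The pink guard at (162,202) is also outside; the grey one at (291,145) is the target.
- The black box at (466,200) and the green ring at (464,160) aren't part of the job.

The next crop checks these choices.

```bash
cat > h.py <<'E'
from workcell import *
import cv2, numpy as np
from scipy.spatial.transform import Rotation as R
def ray(n,uv):
    m=camera_model(n); uv=np.atleast_2d(uv).astype(float)
    d=np.c_[uv,np.ones(len(uv))]@np.linalg.inv(m["camera_matrix"]).T*[1,-1,-1]
    return m["position"], R.from_rotvec(m["orientation"]).apply(d)
def onz(n,uv,z):
    p,d=ray(n,uv); return p+d*((z-p[2])/d[:,2:])
def proj(n,P):
    m=camera_model(n); q=R.from_rotvec(m["orientation"]).inv().apply(np.atleast_2d(P)-m["position"])*[1,-1,-1]
    q=q@m["camera_matrix"].T; return q[:,:2]/q[:,2:]
def two(a,b):  # midpoint of two rays (top pixel a, side pixel b) and gap
    p,d=ray("top",a);q,e=ray("side",b);d=d[0];e=e[0]
    s=np.linalg.lstsq(np.c_[d,-e],q-p,rcond=None)[0]
    A=p+s[0]*d;B=q+s[1]*e;return (A+B)/2,np.linalg.norm(A-B)
def rect(a,b,res=1000.,z=.012,n="top",img=None):
    """picture resampled onto plane z: rows run from x=b[0] down, columns from y=b[1] down"""
    img=snapshot(n) if img is None else img
    w=int((b[1]-a[1])*res);h=int((b[0]-a[0])*res)
    P=np.array([[b[0],b[1],z],[b[0],a[1],z],[a[0],a[1],z],[a[0],b[1],z]])
    M=cv2.getPerspectiveTransform(proj(n,P).astype(np.float32),np.float32([[0,0],[w,0],[w,h],[0,h]]))
    return cv2.warpPerspective(img,M,(w,h),flags=cv2.INTER_CUBIC)
E
python3 - <<'E'
from h import *
for k,uv in dict(strip=(291,145),sq=(286,198),wide=(345,197),rnd=(408,205),free=(408,160),plant=(346,156),corner=(220,115),cor2=(481,240)).items(): print(k,onz("top",uv,.012).round(3))
t=cv2.imread("pics/top0.png");s=cv2.imread("pics/side0.png")
a=cv2.resize(t[100:250,200:500],None,fx=2.6,fy=2.6,interpolation=cv2.INTER_CUBIC)
cv2.imwrite("pics/topc.png",a)
b=cv2.resize(s[140:390,230:450],None,fx=2.4,fy=2.4,interpolation=cv2.INTER_CUBIC)
cv2.imwrite("pics/sidec.png",b)
E
```

```text
strip [[0.665 0.184 0.012]]
sq [[0.495 0.188 0.012]]
wide [[0.51  0.011 0.012]]
rnd [[ 0.499 -0.179  0.012]]
free [[ 0.641 -0.177  0.012]]
plant [[0.64  0.013 0.012]]
corner [[0.749 0.414 0.012]]
cor2 [[ 0.408 -0.394  0.012]]
```

View pics/topc.png

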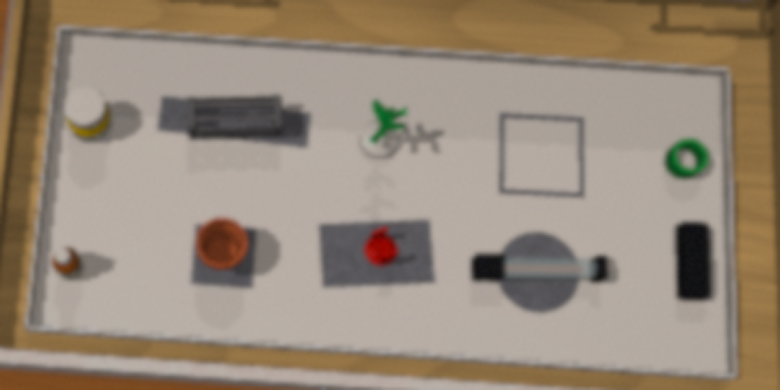

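View pics/sidec.png

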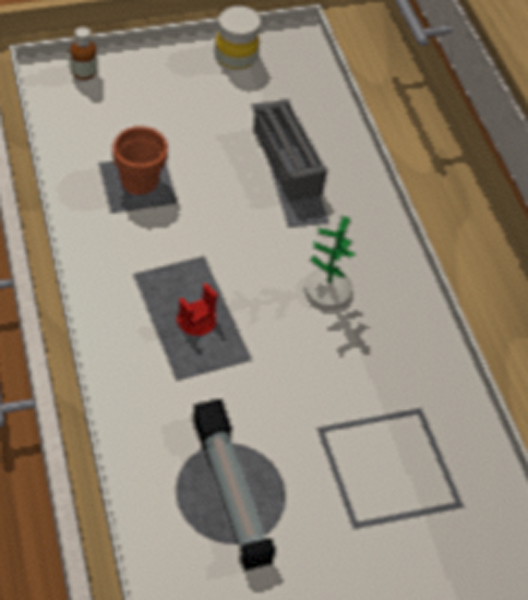

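```bash
cat > m.py <<'E'
from h import *
def masks(n,img,box,kind,f=4):
    u0,v0,u1,v1=box
    c=cv2.resize(img[v0:v1,u0:u1],None,fx=f,fy=f,interpolation=cv2.INTER_CUBIC)
    h=cv2.cvtColor(c,cv2.COLOR_RGB2HSV);H,S,V=[h[...,i].astype(int) for i in range(3)]
    k={"felt":(S<60)&(V>55)&(V<135),"red":((H<10)|(H>170))&(S>120)&(V>60),"dark":V<50}[kind]
    m=cv2.morphologyEx(k.astype(np.uint8)*255,cv2.MORPH_OPEN,np.ones((5,5)))
    cs=cv2.findContours(m,cv2.RETR_EXTERNAL,cv2.CHAIN_APPROX_NONE)[0]
    cs=sorted([q for q in cs if cv2.contourArea(q)>150],key=cv2.contourArea)[::-1]
    return [((q[:,0,:]+.5)/f-.5+[u0,v0]) for q in cs]
def mar(P):
    r=cv2.minAreaRect((P[:,:2]*1000).astype(np.float32)); return np.round(r[0],1),np.round(r[1],1),round(r[2],1)
E
python3 - <<'E'
from m import *
B={"top":dict(strip=(258,132,324,160),sq=(268,180,303,214),wide=(318,180,372,216),rnd=(376,184,440,224),free=(388,140,428,180)),
"side":dict(strip=(330,175,375,240),sq=(266,190,308,232),wide=(280,240,338,302),rnd=(296,300,355,382),free=(360,304,430,364))}
I={n:cv2.imread(f"pics/{n}0.png")[:,:,::-1].copy() for n in B}
for n in B:
    for k,b in B[n].items():
        for q in masks(n,I[n],b,"felt")[:3]:
            print(n,k,*mar(onz(n,q,.012)))
    for k,kind,z in (("sq","red",.067),("wide","red",.045),("rnd","dark",.04),("strip","dark",.052)):
        for q in masks(n,I[n],B[n][k],kind)[:3]: print(n,k,kind,*mar(onz(n,q,z)))
    vis=I[n].copy()
    for k,b in B[n].items():
        for kind in("felt","red","dark"):
            for q in masks(n,I[n],b,kind): vis[np.clip(q[:,1].round().astype(int),0,419),q[:,0].round().astype(int)]={"felt":(0,255,0),"red":(0,0,255),"dark":(255,255,0)}[kind]
    c=vis[100:250,200:500] if n=="top" else vis[140:390,230:450]
    f=2.6 if n=="top" else 2.4
    I[n]=cv2.resize(c,None,fx=f,fy=f,interpolation=cv2.INTER_NEAREST)
w=np.zeros((600,780,3),np.uint8);w[:390]=I["top"];cv2.imwrite("pics/vis.png",w[:390,:,::-1])
E
```

```text
top strip [665.4 187.9] [ 63.  180.3] 0.2
top sq [493.9 182. ] [71.4 87.2] 3.6
top wide [510.4  12.4] [ 75.7 129.2] 5.8
top rnd [ 503.3 -178.9] [ 94.3 159. ] 26.5
top free [ 643.7 -176.9] [99.6 99.5] 1.0
top sq red [495.1 189.8] [55.8 55.6] 3.9
top wide red [508.4  13.3] [40.9 37. ] 31.3
top rnd dark [ 495.5 -111.1] [26.  31.6] 1.3
top rnd dark [ 502.5 -237.2] [10.2 23.9] 89.9
side strip [664.9 221. ] [ 56.6 122.8] 5.8
side strip [662.2 151.7] [104.3  51.3] 87.9
side strip [653.3 306.8] [ 9.7 29. ] 79.0
side sq [495.  180.6] [81.4 82. ] 79.0
side wide [511.5  14.4] [ 75.8 129.6] 6.5
side rnd [ 502.7 -172.9] [95.4 97. ] 39.1
side rnd [ 510.6 -247.2] [14.5 29.8] 79.1
side free [ 645.  -174.7] [100.9 101.3] 0.9
side sq red [494.6 173.5] [90.2 53.4] 78.9
side wide red [512.   -1.3] [60.1 36.5] 73.9
side rnd dark [ 497.2 -116.9] [28.5 36.6] 2.7
side rnd dark [ 504.5 -243.7] [28.8 20.5] 3.5
side strip dark [654.5 117.9] [46.4 31.4] 2.4
side strip dark [657.7 206.2] [ 6.6 51.9] 7.5
side strip dark [629.3 203.6] [ 6.4 24.3] 2.8
```

View pics/vis.png

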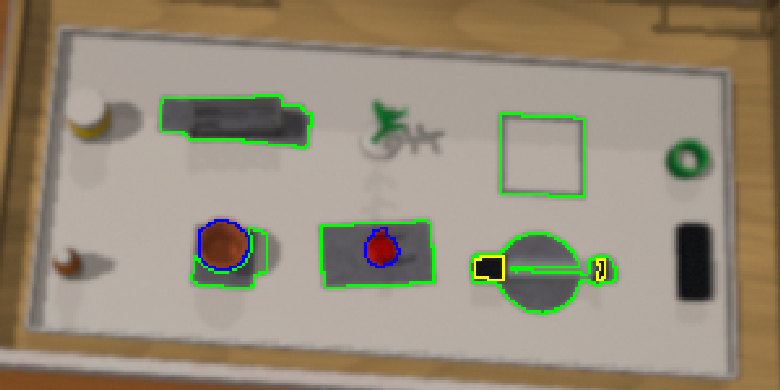

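```bash
python3 - <<'E'
import cv2,numpy as np
t=cv2.imread("pics/top0.png");s=cv2.imread("pics/side0.png")
a=cv2.resize(t[130:166,256:326],None,fx=8,fy=8,interpolation=cv2.INTER_CUBIC) #288x560
b=cv2.resize(s[176:240,328:378],None,fx=4.5,fy=4.5,interpolation=cv2.INTER_CUBIC) #288x225
c=cv2.resize(t[180:216,268:308],None,fx=8,fy=8,interpolation=cv2.INTER_CUBIC) #288x320
d=cv2.resize(s[240:300,280:340],None,fx=4.8,fy=4.8,interpolation=cv2.INTER_CUBIC) #288x288
w=np.zeros((580,790,3),np.uint8)
w[:288,:560]=a;w[:288,565:790]=b;w[290:578,:320]=c;w[290:578,330:618]=d
w=cv2.convertScaleAbs(w,alpha=1.4,beta=0)
cv2.imwrite("pics/z.png",w)
E
```

```text
(no output)
```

View pics/z.png

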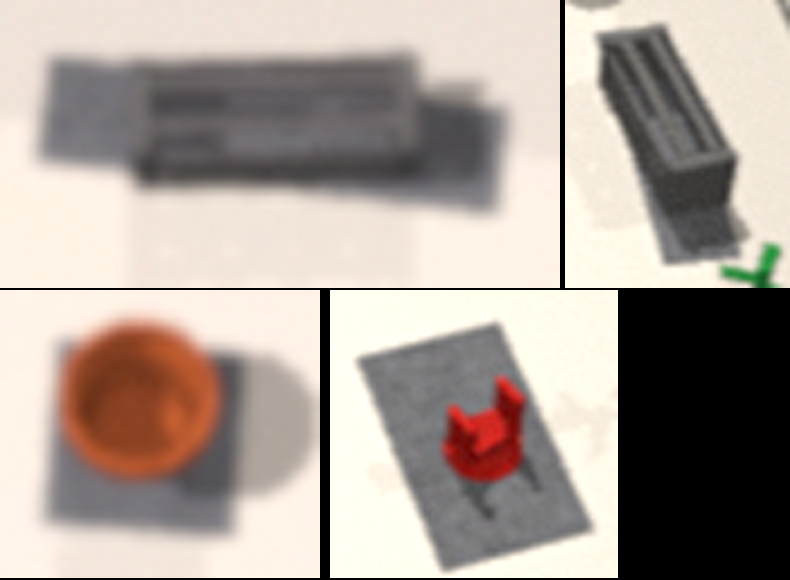

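```bash
python3 - <<'E'
from m import *
def U(pts,off,f,o): return (np.array(pts,float)-off+.5)/f-.5+np.array(o)
def show(k,P):
    P=P[:,:2]*1000; e=np.diff(np.r_[P,P[:1]],axis=0)
    print(k,P.round(0).tolist(),"c",P.mean(0).round(1),"len",np.hypot(*e.T).round(0),"ang",(np.degrees(np.arctan2(e[:,1],e[:,0]))%90).round(1))
show("strip",onz("top",U([(52,60),(42,160),(497,210),(507,108)],(0,0),8,(256,130)),.012))
show("sq",onz("top",U([(57,342),(45,522),(232,533),(243,352)],(0,290),8,(268,180)),.012))
show("guardT",onz("top",U([(136,56),(136,165),(414,162),(414,54)],(0,0),8,(256,130)),.052))
show("guardS",onz("side",U([(600,35),(664,28),(734,154),(668,182)],(565,0),4.5,(328,176)),.052))
show("clipS",onz("side",U([(457,410),(508,384)],(330,290),4.8,(280,240)),.049))
t=cv2.imread("pics/top0.png")[:,:,::-1].copy();s=cv2.imread("pics/side0.png")[:,:,::-1].copy()
# round mat: circle fit with points away from the heater
from scipy.optimize import least_squares
for n,i,b in(("top",t,(376,184,440,224)),("side",s,(296,300,355,382))):
    P=onz(n,masks(n,i,b,"felt")[0],.012)[:,:2]*1000
    P=P[np.abs(P[:,0]-503)>24]
    r=least_squares(lambda p:np.hypot(*(P-p[:2]).T)-p[2],[503,-176,48],loss="soft_l1");print(n,"round",r.x.round(1))
# plant foot
for n,uv in(("top",(345,156)),("side",(367,261))): print("plant",n,onz(n,uv,.015).round(3))
# pot rim in top; heater cap
print("pot two-view rim", two((283.9+1.3,193.5),(288.5,201.5)))
E
```

```text
strip [[685.0, 276.0], [643.0, 276.0], [635.0, 100.0], [677.0, 98.0]] c [660.  187.5] len [ 41. 177.  42. 178.] ang [89.3 87.3 87.8 87.5]
sq [[530.0, 225.0], [460.0, 224.0], [461.0, 154.0], [531.0, 154.0]] c [495.3 189.1] len [70. 70. 70. 71.] ang [0.6 0.5 0.3 0.8]
guardT [[672.0, 241.0], [629.0, 237.0], [638.0, 134.0], [680.0, 136.0]] c [654.9 187.1] len [ 43. 104.  43. 105.] ang [4.4 4.6 3.4 4.3]
guardS [[633.0, 241.0], [671.0, 240.0], [681.0, 139.0], [640.0, 127.0]] c [656.1 186.7] len [ 37. 101.  43. 115.] ang [87.6  5.7 17.2  3.2]
clipS [[501.0, 8.0], [529.0, 18.0]] c [515.   13.4] len [29. 29.] ang [20.5 20.5]
top round [ 501.  -174.4   47. ]
side round [ 502.5 -172.4   47.3]
plant top [[0.639 0.016 0.015]]
plant side [[0.651 0.015 0.015]]
pot two-view rim (array([0.49732744, 0.19008684, 0.06504813]), np.float64(0.0035840145836698962))
```

Measurements agree between the two views to about 2 mm, and the sizes match the ones given. Poses are in mm, with yaw of the item's own axes:

| Item | Position | Yaw |
|---|---|---|
| clip | (512, 13) | x axis at 20° |
| guard | (655.5, 187) | +4.5° |
| heater | (500, -171) | +4° |
| pot | (496, 190.5) | – |
| strip | (660.5, 188.5) | -2.6° |
| wide | (511, 13.4) | +6° |
| round | (502, -173.4) | – |
| square | (496, 190) | +0.5° |
| free | (644, -176) | +1° |

The plan is to park the clip on the free spot, then move guard→wide, heater→strip, pot→round and clip→square. I'll start with a hover over the clip.

>>> drive_tool(moves=[0.463, -0.716, -0.125, 0, 0, -0.587, 1, 0.463, -0.716, -0.125, 0, 0, -0.587, 1, 0.463, -0.716, -0.125, 0, 0, -0.587, 1, 0.463, -0.716, -0.125, 0, 0, -0.587, 1, 0.463, -0.716, -0.125, 0, 0, -0.587, 1, 0.463, -0.716, -0.125, 0, 0, -0.587, 1, 0.463, -0.716, -0.125, 0, 0, -0.587, 1, 0.463, -0.716, -0.125, 0, 0, -0.587, 1, 0.463, -0.716, -0.125, 0, 0, -0.587, 1, 0.463, -0.716, -0.125, 0, 0, -0.587, 1, 0.463, -0.716, -0.125, 0, 0, -0.587, 1, 0.463, -0.716, -0.125, 0, 0, -0.587, 1, 0.463, -0.716, -0.125, 0, 0, -0.587, 1, 0.463, -0.716, -0.125, 0, 0, -0.587, 1, 0.463, -0.716, -0.125, 0, 0, -0.587, 1, 0.463, -0.716, -0.125, 0, 0, -0.587, 1], squeeze=15)

```text
time: 2.1
ee_pos: [0.5126, 0.0142, 0.121]
orientation: [1.791, 2.581, 0.0]
wrist_force: [0.5, -0.4, 0.3]
width: 0.0924
grasp_force: 0.0
```

```bash
cat >> h.py <<'E'
def to(x,y,z=None,yaw=None):
    """shift and turn in move units from the measured pose to the target (mm, deg); yaw = closing line"""
    s=get_state();m=R.from_rotvec(s["orientation"]).as_matrix();Y=np.degrees(np.arctan2(m[1,1],m[0,1]))
    p=s["ee_pos"]*1000; d=0 if yaw is None else (yaw-Y+90)%180-90
    print("t",round(s["time"],1),"p",p.round(1),"yaw",round(Y,1),"q1,q6",s["joint_pos"][[0,5]].round(2),"zdown",m[2,2].round(4),"w",round(s["width"]*1000,1),"F",round(float(s["grasp_force"]),1))
    print("-> d",((x-p[0])/750).round(3),((y-p[1])/750).round(3),None if z is None else ((z-p[2])/750).round(3),"rz",round(d/90,3))
E
python3 -c "
from h import *
to(512.5,13,23,20.5)
cv2.imwrite('pics/s1.png',cv2.resize(snapshot('side')[160:340,200:420,::-1],None,fx=3,fy=3))"
```

```text
t 2.1 p [512.6  14.2 121. ] yaw 20.5 q1,q6 [-0.21 -0.57] zdown -1.0 w 92.4 F 0.0
-> d -0.0 -0.002 -0.131 rz 0.0
```

View pics/s1.png

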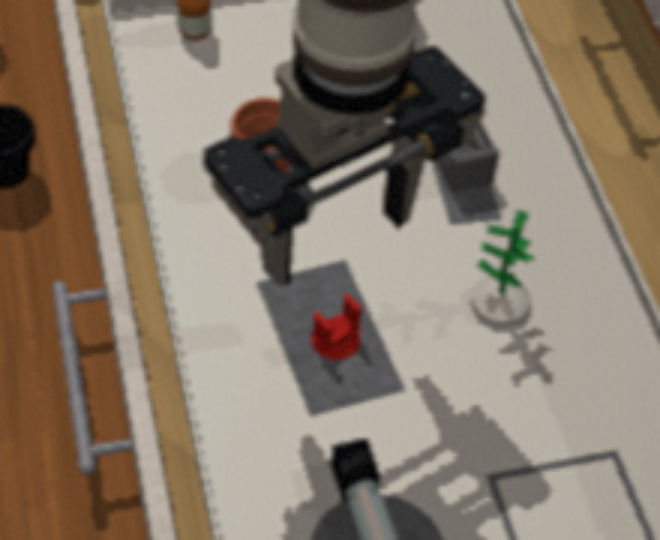

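The open gripper hovers over the clip with its fingers across the prongs (clip at about (337,330) in the crop). Next I descend and grip.

>>> drive_tool(moves=[0, -0.002, -0.06, 0, 0, 0, 1, 0, -0.002, -0.11, 0, 0, 0, 1, 0, -0.002, -0.131, 0, 0, 0, 1, 0, -0.002, -0.131, 0, 0, 0, 1, 0, -0.002, -0.131, 0, 0, 0, 1, 0, -0.002, -0.131, 0, 0, 0, -1, 0, -0.002, -0.131, 0, 0, 0, -1, 0, -0.002, -0.131, 0, 0, 0, -1, 0, -0.002, -0.131, 0, 0, 0, -1, 0, -0.002, -0.131, 0, 0, 0, -1, 0, -0.002, -0.131, 0, 0, 0, -1, 0, -0.002, -0.131, 0, 0, 0, -1, 0, -0.002, -0.131, 0, 0, 0, -1], squeeze=15)

```text
time: 3.78
ee_pos: [0.5127, 0.0122, 0.0226]
orientation: [-1.792, -2.58, 0.0]
wrist_force: [-0.5, 0.0, 0.8]
width: 0.0341
grasp_force: 14.8
```

```bash
python3 -c "
from h import *
to(644,-176,23,1)"
```

```text
t 3.8 p [512.7  12.2  22.6] yaw 20.4 q1,q6 [-0.21 -0.57] zdown -1.0 w 34.1 F 14.8
-> d 0.175 -0.251 0.001 rz -0.216
```

>>> drive_tool(moves=[0, 0, 0.04, 0, 0, 0, -1, 0, 0, 0.09, 0, 0, 0, -1, 0.06, -0.08, 0.09, 0, 0, -0.07, -1, 0.12, -0.16, 0.09, 0, 0, -0.14, -1, 0.175, -0.251, 0.09, 0, 0, -0.216, -1, 0.175, -0.251, 0.09, 0, 0, -0.216, -1, 0.175, -0.251, 0.09, 0, 0, -0.216, -1, 0.175, -0.251, 0.05, 0, 0, -0.216, -1, 0.175, -0.251, 0.02, 0, 0, -0.216, -1, 0.175, -0.251, 0.008, 0, 0, -0.216, -1, 0.175, -0.251, 0.002, 0, 0, -0.216, -1, 0.175, -0.251, 0.001, 0, 0, -0.216, -1, 0.175, -0.251, 0.001, 0, 0, -0.216, -1])

```text
time: 5.4
ee_pos: [0.6445, -0.1763, 0.0243]
orientation: [2.201, 2.24, 0.001]
wrist_force: [-0.7, 0.8, 0.7]
width: 0.0346
grasp_force: 14.8
```

>>> drive_tool(moves=[0, 0, 0, 0, 0, 0, 0.3, 0, 0, 0, 0, 0, 0, 0.3, 0, 0, 0, 0, 0, 0, 0.3, 0, 0, 0, 0, 0, 0, 0.3, 0, 0, 0.04, 0, 0, 0, 1, 0, 0, 0.1, 0, 0, 0, 1, 0, 0, 0.14, 0, 0, 0, 1, 0, 0, 0.14, 0, 0, 0, 1])

```text
time: 6.4
ee_pos: [0.6459, -0.177, 0.1317]
orientation: [2.197, 2.237, 0.003]
wrist_force: [0.4, -0.6, -0.6]
width: 0.0916
grasp_force: 0.0
```

```bash
python3 -c "
from h import *
to(655.5,187,22,4.5)"
```

```text
t 6.4 p [ 645.9 -177.   131.7] yaw 1.0 q1,q6 [-0.45 -0.47] zdown -1.0 w 91.6 F 0.0
-> d 0.013 0.485 -0.146 rz 0.039
```

>>> drive_tool(moves=[0, 0, 0.08, 0, 0, 0, 1, 0.003, 0.083, 0.08, 0, 0, 0.01, 1, 0.006, 0.166, 0.08, 0, 0, 0.02, 1, 0.009, 0.249, 0.08, 0, 0, 0.03, 1, 0.012, 0.33, 0.08, 0, 0, 0.039, 1, 0.013, 0.41, 0.08, 0, 0, 0.039, 1, 0.013, 0.485, 0.08, 0, 0, 0.039, 1, 0.013, 0.485, 0.08, 0, 0, 0.039, 1, 0.013, 0.485, 0.08, 0, 0, 0.039, 1, 0.013, 0.485, 0.0, 0, 0, 0.039, 1, 0.013, 0.485, -0.07, 0, 0, 0.039, 1, 0.013, 0.485, -0.12, 0, 0, 0.039, 1, 0.013, 0.485, -0.146, 0, 0, 0.039, 1, 0.013, 0.485, -0.146, 0, 0, 0.039, 1, 0.013, 0.485, -0.146, 0, 0, 0.039, 1])

```text
time: 8.28
ee_pos: [0.6555, 0.1874, 0.0211]
orientation: [2.131, 2.305, 0.004]
wrist_force: [0.9, 0.4, 0.2]
width: 0.0915
grasp_force: 0.0
```

>>> drive_tool(moves=[0, 0, 0, 0, 0, 0, -1, 0, 0, 0, 0, 0, 0, -1, 0, 0, 0, 0, 0, 0, -1, 0, 0, 0, 0, 0, 0, -1, 0, 0, 0, 0, 0, 0, -1, 0, 0, 0, 0, 0, 0, -1, 0, 0, 0, 0, 0, 0, -1], squeeze=20)

```text
time: 9.15
ee_pos: [0.6537, 0.1877, 0.0189]
orientation: [-2.132, -2.307, -0.0]
wrist_force: [0.0, -0.2, -0.6]
width: 0.0398
grasp_force: 20.0
```

```bash
python3 -c "
from h import *
to(511,13.4,22,6)
cv2.imwrite('pics/s2.png',cv2.resize(snapshot('side')[140:400,220:450,::-1],None,fx=2.3,fy=2.3))"
```

```text
t 9.2 p [653.7 187.7  18.9] yaw 4.5 q1,q6 [0.1  0.02] zdown -1.0 w 39.8 F 20.0
-> d -0.19 -0.232 0.004 rz 0.016
```

View pics/s2.png

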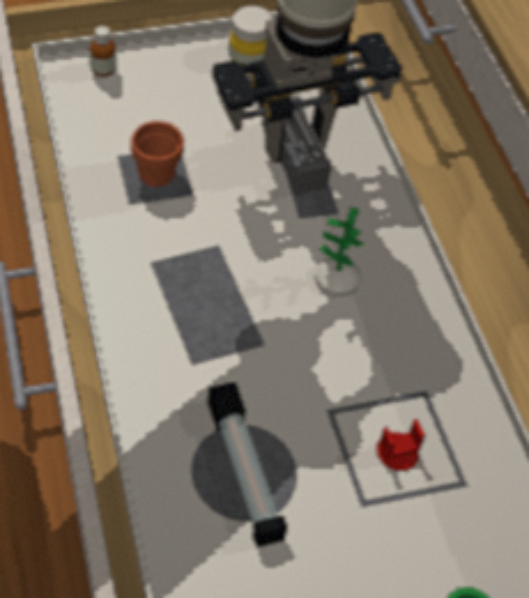

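The clip stands inside the free frame (400,450), and the guard is gripped square at 39.8 mm. The wide mat (205,300) is clear, so I carry the guard there.

>>> drive_tool(moves=[0, 0, 0.04, 0, 0, 0, -1, 0, 0, 0.09, 0, 0, 0, -1, -0.06, -0.06, 0.09, 0, 0, 0, -1, -0.12, -0.13, 0.09, 0, 0, 0.016, -1, -0.16, -0.19, 0.09, 0, 0, 0.016, -1, -0.19, -0.232, 0.09, 0, 0, 0.016, -1, -0.19, -0.232, 0.09, 0, 0, 0.016, -1, -0.19, -0.232, 0.09, 0, 0, 0.016, -1, -0.19, -0.232, 0.05, 0, 0, 0.016, -1, -0.19, -0.232, 0.02, 0, 0, 0.016, -1, -0.19, -0.232, 0.008, 0, 0, 0.016, -1, -0.19, -0.232, 0.002, 0, 0, 0.016, -1, -0.19, -0.232, 0.001, 0, 0, 0.016, -1, -0.19, -0.232, 0.001, 0, 0, 0.016, -1])

```text
time: 10.95
ee_pos: [0.5119, 0.0136, 0.0203]
orientation: [2.102, 2.333, 0.001]
wrist_force: [-0.2, 0.4, 0.1]
width: 0.0396
grasp_force: 20.0
```

```bash
python3 -c "
from h import *
to(511,13.4,19,6)"
```

```text
t 10.9 p [511.9  13.6  20.3] yaw 6.0 q1,q6 [-0.21 -0.31] zdown -1.0 w 39.6 F 20.0
-> d -0.001 -0.0 -0.002 rz 0.0
```

>>> drive_tool(moves=[0, 0, -0.001, 0, 0, 0, 0.4, 0, 0, -0.001, 0, 0, 0, 0.4, 0, 0, -0.001, 0, 0, 0, 0.4, 0, 0, -0.001, 0, 0, 0, 0.4, 0, 0, 0.04, 0, 0, 0, 1, 0, 0, 0.12, 0, 0, 0, 1, 0, 0, 0.14, 0, 0, 0, 1, -0.016, -0.08, 0.14, 0, 0, -0.02, 1, -0.016, -0.16, 0.14, 0, 0, -0.025, 1, -0.016, -0.246, 0.14, 0, 0, -0.025, 1, -0.016, -0.246, 0.14, 0, 0, -0.025, 1, -0.016, -0.246, 0.14, 0, 0, -0.025, 1])

```text
time: 12.45
ee_pos: [0.4986, -0.1702, 0.1237]
orientation: [-2.148, -2.29, -0.0]
wrist_force: [-0.3, 0.0, -0.1]
width: 0.0919
grasp_force: 0.0
```

```bash
python3 - <<'E'
from m import *
to(499.5,-171,16,3.8)
I={n:snapshot(n) for n in("top","side")}
cv2.imwrite('pics/s3.png',cv2.resize(I["side"][200:400,230:450,::-1],None,fx=3,fy=3))
for q in masks("side",I["side"],(296,300,355,382),"dark")[:3]: print("caps",*mar(onz("side",q,.04)))
E
```

```text
t 12.4 p [ 498.6 -170.2  123.7] yaw 3.7 q1,q6 [-0.56 -0.62] zdown -1.0 w 91.9 F 0.0
-> d 0.001 -0.001 -0.144 rz 0.001
caps [ 485.5 -107. ] [60.4 64.8] 79.1
caps [ 497.2 -116.6] [28.5 36.1] 2.6
caps [ 504.5 -243.7] [28.7 20.4] 3.5
```

View pics/s3.png

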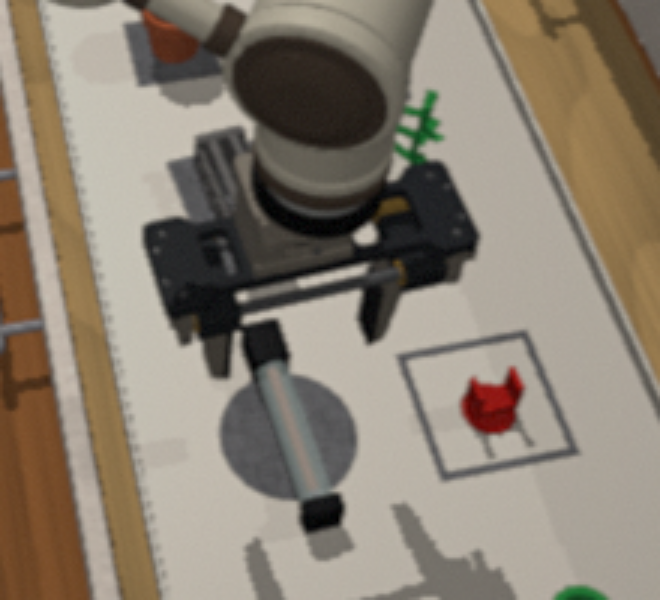

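>>> drive_tool(moves=[0.001, -0.002, -0.07, 0, 0, 0, 1, 0.001, -0.002, -0.12, 0, 0, 0, 1, 0.001, -0.002, -0.143, 0, 0, 0, 1, 0.001, -0.002, -0.143, 0, 0, 0, 1, 0.001, -0.002, -0.143, 0, 0, 0, -1, 0.001, -0.002, -0.143, 0, 0, 0, -1, 0.001, -0.002, -0.143, 0, 0, 0, -1, 0.001, -0.002, -0.143, 0, 0, 0, -1, 0.001, -0.002, -0.143, 0, 0, 0, -1, 0.001, -0.002, -0.143, 0, 0, 0, -1, 0.001, -0.002, -0.143, 0, 0, 0, -1, 0.001, -0.002, -0.143, 0, 0, 0, -1, 0.001, -0.002, -0.143, 0, 0, 0, -1], squeeze=25)

```text
time: 14.18
ee_pos: [0.5, -0.1724, 0.0173]
orientation: [2.148, 2.292, 0.0]
wrist_force: [0.9, -0.2, -0.2]
width: 0.0234
grasp_force: 25.0
```

```bash
python3 -c "
from h import *
to(660.5,188.5,16,-2.6)"
```

```text
t 14.2 p [ 500.  -172.4   17.3] yaw 3.7 q1,q6 [-0.56 -0.63] zdown -1.0 w 23.4 F 25.0
-> d 0.214 0.481 -0.002 rz -0.07
```

>>> drive_tool(moves=[0, 0, 0.04, 0, 0, 0, -1, 0, 0, 0.1, 0, 0, 0, -1, 0, 0, 0.16, 0, 0, 0, -1, 0.01, 0.07, 0.16, 0, 0, 0, -1, 0.02, 0.14, 0.16, 0, 0, 0, -1, 0.02, 0.21, 0.16, 0, 0, 0, -1, 0.02, 0.28, 0.16, 0, 0, -0.02, -1, 0.04, 0.36, 0.16, 0, 0, -0.04, -1, 0.08, 0.42, 0.16, 0, 0, -0.06, -1, 0.14, 0.46, 0.16, 0, 0, -0.07, -1, 0.19, 0.481, 0.16, 0, 0, -0.07, -1, 0.214, 0.481, 0.16, 0, 0, -0.07, -1, 0.214, 0.481, 0.16, 0, 0, -0.07, -1, 0.214, 0.481, 0.16, 0, 0, -0.07, -1])

```text
time: 15.92
ee_pos: [0.6594, 0.1882, 0.1368]
orientation: [-2.27, -2.17, 0.002]
wrist_force: [0.5, 0.2, -1.3]
width: 0.0233
grasp_force: 25.0
```

```bash
python3 - <<'E'
from m import *
to(660.5,188.5,17.6,-2.6)
I={n:snapshot(n) for n in("top","side")}
a=cv2.resize(I["side"][140:330,260:430],None,fx=3,fy=3)
b=cv2.resize(I["top"][110:240,230:380],None,fx=1.9,fy=1.9)
w=np.zeros((570,795,3),np.uint8);w[:,:510]=a;w[:247,510:795]=b
cv2.imwrite('pics/s4.png',w[:,:,::-1])
E
```

```text
t 15.9 p [659.4 188.2 136.8] yaw -2.6 q1,q6 [0.1  0.15] zdown -1.0 w 23.3 F 25.0
-> d 0.001 0.0 -0.159 rz -0.0
```

View pics/s4.png

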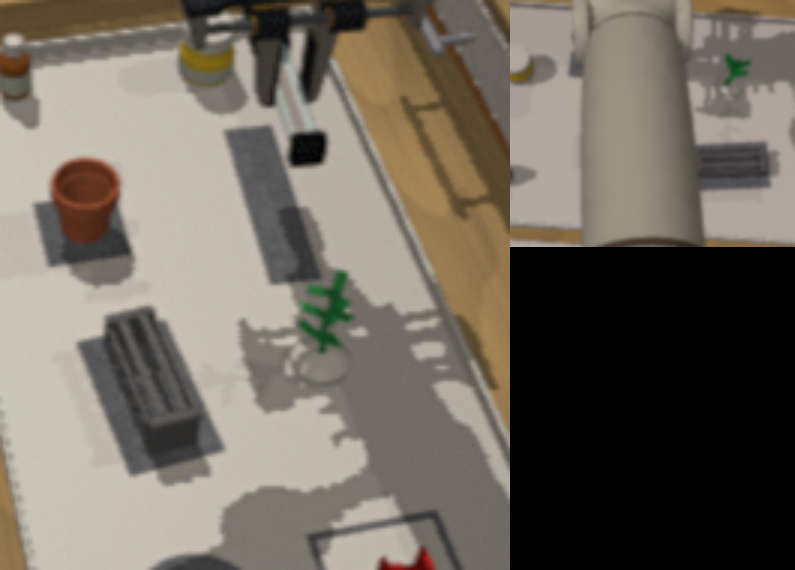

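The heater is held level over the bare strip (270,205), and the guard lies on the wide mat (150,390). Before lowering I check the strip's centre, now that it is uncovered.

```bash
python3 - <<'E'
from m import *
I=snapshot("side")
for k,b in(("strip",(330,178,370,238)),("wide",(284,235,336,300))):
    for q in masks("side",I,b,"felt")[:2]: print(k,*mar(onz("side",q,.012)))
P=onz("side",np.array([(225,129),(272,125),(320,275),(272,283)])/3+[260,140],.012)[:,:2]*1000
print(P.round(0),P.mean(0).round(1))
E
```

```text
strip [666.5 183.9] [193.   54.6] 87.1
wide [511.4  15.4] [ 75.3 163. ] 6.6
[[646. 280.]
 [689. 277.]
 [678. 103.]
 [637. 102.]] [662.7 190.6]
```

>>> drive_tool(moves=[0.002, 0.001, -0.06, 0, 0, 0, -1, 0.002, 0.001, -0.11, 0, 0, 0, -1, 0.002, 0.001, -0.14, 0, 0, 0, -1, 0.002, 0.001, -0.153, 0, 0, 0, -1, 0.002, 0.001, -0.158, 0, 0, 0, -1, 0.002, 0.001, -0.159, 0, 0, 0, -1, 0.002, 0.001, -0.159, 0, 0, 0, -1, 0.002, 0.001, -0.159, 0, 0, 0, -1])

```text
time: 17.08
ee_pos: [0.6625, 0.1892, 0.019]
orientation: [2.27, 2.17, 0.002]
wrist_force: [0.4, 0.4, -1.0]
width: 0.0234
grasp_force: 25.0
```

```bash
python3 -c "
from h import *
to(661,189,17.3,-2.6);to(496,190.5,40,0)"
```

```text
t 17.1 p [662.5 189.2  19. ] yaw -2.6 q1,q6 [0.1  0.15] zdown -1.0 w 23.4 F 25.0
-> d -0.002 -0.0 -0.002 rz -0.0
t 17.1 p [662.5 189.2  19. ] yaw -2.6 q1,q6 [0.1  0.15] zdown -1.0 w 23.4 F 25.0
-> d -0.222 0.002 0.028 rz 0.029
```

>>> drive_tool(moves=[-0.002, 0, -0.002, 0, 0, 0, -1, -0.002, 0, -0.002, 0, 0, 0, 0.2, -0.002, 0, -0.002, 0, 0, 0, 0.2, -0.002, 0, -0.002, 0, 0, 0, 0.2, -0.002, 0, -0.002, 0, 0, 0, 0.2, -0.002, 0, 0.05, 0, 0, 0, 1, -0.002, 0, 0.12, 0, 0, 0, 1, -0.002, 0, 0.14, 0, 0, 0, 1, -0.08, 0.002, 0.14, 0, 0, 0.029, 1, -0.16, 0.002, 0.14, 0, 0, 0.029, 1, -0.222, 0.002, 0.14, 0, 0, 0.029, 1, -0.222, 0.002, 0.14, 0, 0, 0.029, 1, -0.222, 0.002, 0.14, 0, 0, 0.029, 1, -0.222, 0.002, 0.08, 0, 0, 0.029, 1, -0.222, 0.002, 0.04, 0, 0, 0.029, 1, -0.222, 0.002, 0.028, 0, 0, 0.029, 1, -0.222, 0.002, 0.028, 0, 0, 0.029, 1, -0.222, 0.002, 0.028, 0, 0, 0.029, 1])

```text
time: 19.32
ee_pos: [0.4972, 0.1908, 0.0406]
orientation: [2.22, 2.22, 0.004]
wrist_force: [-0.3, -0.9, 0.2]
width: 0.092
grasp_force: 0.0
```

>>> drive_tool(moves=[0, 0, 0, 0, 0, 0, -1, 0, 0, 0, 0, 0, 0, -1, 0, 0, 0, 0, 0, 0, -1, 0, 0, 0, 0, 0, 0, -1, 0, 0, 0, 0, 0, 0, -1, 0, 0, 0, 0, 0, 0, -1], squeeze=20)

```text
time: 20.08
ee_pos: [0.4958, 0.1907, 0.0394]
orientation: [2.221, 2.222, 0.001]
wrist_force: [-0.6, -0.1, 1.8]
width: 0.0563
grasp_force: 20.0
```

```bash
python3 -c "
from h import *
to(502,-173,40,4)"
```

```text
t 20.1 p [495.8 190.7  39.4] yaw 0.0 q1,q6 [0.14 0.14] zdown -1.0 w 56.3 F 20.0
-> d 0.008 -0.485 0.001 rz 0.044
```

>>> drive_tool(moves=[0, 0, 0.03, 0, 0, 0, -1, 0, 0, 0.07, 0, 0, 0, -1, 0, 0, 0.11, 0, 0, 0, -1, 0.001, -0.07, 0.11, 0, 0, 0, -1, 0.002, -0.14, 0.11, 0, 0, 0, -1, 0.004, -0.21, 0.11, 0, 0, 0, -1, 0.006, -0.28, 0.11, 0, 0, 0, -1, 0.008, -0.35, 0.11, 0, 0, 0, -1, 0.008, -0.42, 0.11, 0, 0, 0, -1, 0.008, -0.485, 0.11, 0, 0, 0, -1, 0.008, -0.485, 0.11, 0, 0, 0, -1, 0.008, -0.485, 0.11, 0, 0, 0, -1, 0.008, -0.485, 0.06, 0, 0, 0, -1, 0.008, -0.485, 0.025, 0, 0, 0, -1, 0.008, -0.485, 0.01, 0, 0, 0, -1, 0.008, -0.485, 0.003, 0, 0, 0, -1, 0.008, -0.485, 0.001, 0, 0, 0, -1, 0.008, -0.485, 0.001, 0, 0, 0, -1])

```text
time: 22.32
ee_pos: [0.5021, -0.1734, 0.0407]
orientation: [2.22, 2.221, 0.001]
wrist_force: [-0.2, 0.2, -0.4]
width: 0.056
grasp_force: 20.0
```

```bash
python3 -c "
from h import *
to(502,-173,39.4);to(645,-176,23,1)"
```

```text
t 22.3 p [ 502.1 -173.4   40.7] yaw 0.0 q1,q6 [-0.56 -0.56] zdown -1.0 w 56.0 F 20.0
-> d -0.0 0.0 -0.002 rz 0.0
t 22.3 p [ 502.1 -173.4   40.7] yaw 0.0 q1,q6 [-0.56 -0.56] zdown -1.0 w 56.0 F 20.0
-> d 0.191 -0.004 -0.024 rz 0.011
```

>>> drive_tool(moves=[0, 0, -0.002, 0, 0, 0, -1, 0, 0, -0.002, 0, 0, 0, 1, 0, 0, -0.002, 0, 0, 0, 1, 0, 0, -0.002, 0, 0, 0, 1, 0, 0, -0.002, 0, 0, 0, 1, 0, 0, 0.05, 0, 0, 0, 1, 0, 0, 0.11, 0, 0, 0, 1, 0.06, -0.002, 0.11, 0, 0, 0.011, 1, 0.13, -0.004, 0.11, 0, 0, 0.011, 1, 0.19, -0.004, 0.11, 0, 0, 0.011, 1, 0.19, -0.004, 0.11, 0, 0, 0.011, 1, 0.19, -0.004, 0.11, 0, 0, 0.011, 1, 0.19, -0.004, 0.05, 0, 0, 0.011, 1, 0.19, -0.004, 0, 0, 0, 0.011, 1, 0.19, -0.004, -0.022, 0, 0, 0.011, 1, 0.19, -0.004, -0.022, 0, 0, 0.011, 1, 0.19, -0.004, -0.022, 0, 0, 0.011, 1])

```text
time: 24.45
ee_pos: [0.6451, -0.1768, 0.0256]
orientation: [2.2, 2.238, 0.002]
wrist_force: [-0.1, -0.4, -0.2]
width: 0.0915
grasp_force: 0.0
```

>>> drive_tool(moves=[0, 0, 0, 0, 0, 0, -1, 0, 0, 0, 0, 0, 0, -1, 0, 0, 0, 0, 0, 0, -1, 0, 0, 0, 0, 0, 0, -1, 0, 0, 0, 0, 0, 0, -1, 0, 0, 0, 0, 0, 0, -1, 0, 0, 0, 0, 0, 0, -1, 0, 0, 0, 0, 0, 0, -1], squeeze=15)

```text
time: 25.45
ee_pos: [0.6439, -0.1761, 0.0233]
orientation: [-2.202, -2.241, 0.0]
wrist_force: [0.2, 0.0, -0.1]
width: 0.0342
grasp_force: 14.8
```

```bash
python3 -c "
from h import *
to(496,190,23,0.5)"
```

```text
t 25.4 p [ 643.9 -176.1   23.3] yaw 1.0 q1,q6 [-0.45 -0.47] zdown -1.0 w 34.2 F 14.8
-> d -0.197 0.488 -0.0 rz -0.006
```

>>> drive_tool(moves=[0, 0, 0.04, 0, 0, 0, -1, 0, 0, 0.08, 0, 0, 0, -1, 0, 0, 0.13, 0, 0, 0, -1, -0.06, 0.03, 0.13, 0, 0, 0, -1, -0.12, 0.07, 0.13, 0, 0, 0, -1, -0.17, 0.12, 0.13, 0, 0, 0, -1, -0.197, 0.19, 0.13, 0, 0, 0, -1, -0.197, 0.26, 0.13, 0, 0, 0, -1, -0.197, 0.33, 0.13, 0, 0, 0, -1, -0.197, 0.41, 0.13, 0, 0, 0, -1, -0.197, 0.488, 0.13, 0, 0, 0, -1, -0.197, 0.488, 0.13, 0, 0, 0, -1, -0.197, 0.488, 0.13, 0, 0, 0, -1, -0.197, 0.488, 0.07, 0, 0, 0, -1, -0.197, 0.488, 0.03, 0, 0, 0, -1, -0.197, 0.488, 0.01, 0, 0, 0, -1, -0.197, 0.488, 0.003, 0, 0, 0, -1, -0.197, 0.488, 0.001, 0, 0, 0, -1, -0.197, 0.488, 0, 0, 0, 0, -1, -0.197, 0.488, 0, 0, 0, 0, -1])

```text
time: 27.95
ee_pos: [0.4968, 0.1901, 0.0241]
orientation: [2.201, 2.241, 0.002]
wrist_force: [0.3, -0.1, -0.3]
width: 0.0345
grasp_force: 14.8
```

```bash
python3 -c "
from h import *
to(496,190,23,0.5)"
```

```text
t 27.9 p [496.8 190.1  24.1] yaw 1.0 q1,q6 [0.14 0.12] zdown -1.0 w 34.5 F 14.8
-> d -0.001 -0.0 -0.001 rz -0.006
```

>>> drive_tool(moves=[-0.001, 0, -0.001, 0, 0, 0, -1, -0.001, 0, -0.001, 0, 0, 0, 0.3, -0.001, 0, -0.001, 0, 0, 0, 0.3, -0.001, 0, -0.001, 0, 0, 0, 0.3, -0.001, 0, -0.001, 0, 0, 0, 0.3, -0.001, 0, 0.05, 0, 0, 0, 0.5, -0.001, 0, 0.12, 0, 0, 0, 1, -0.001, 0, 0.2, 0, 0, 0, 1, -0.06, 0.08, 0.25, 0, 0, 0.1, 1, -0.12, 0.14, 0.25, 0, 0, 0.2, 1, -0.18, 0.22, 0.25, 0, 0, 0.3, 1, -0.25, 0.29, 0.25, 0, 0, 0.4, 1, -0.32, 0.36, 0.25, 0, 0, 0.5, 1, -0.38, 0.42, 0.25, 0, 0, 0.6, 1, -0.44, 0.48, 0.25, 0, 0, 0.7, 1, -0.44, 0.48, 0.25, 0, 0, 0.7, 1, -0.44, 0.48, 0.25, 0, 0, 0.7, 1])

```text
time: 30.08
ee_pos: [0.1631, 0.5516, 0.2105]
orientation: [-0.698, -3.062, 0.0]
wrist_force: [-0.3, -0.5, -0.9]
width: 0.092
grasp_force: 0.0
```

```bash
python3 - <<'E'
from m import *
I={n:snapshot(n) for n in("top","side")}
for n in I: cv2.imwrite(f"pics/{n}9.png",I[n][:,:,::-1])
a=cv2.resize(I["side"][150:400,240:430],None,fx=2.3,fy=2.3,interpolation=cv2.INTER_CUBIC)
b=cv2.resize(I["top"][125:220,255:440],None,fx=1.9,fy=1.9,interpolation=cv2.INTER_CUBIC)
w=np.zeros((575,795,3),np.uint8);w[:a.shape[0],:a.shape[1]]=a;w[:b.shape[0],440:440+b.shape[1]]=b
cv2.imwrite('pics/s9.png',w[:,:,::-1])
print(get_state()["time"])
E
```

```text
30.175
```

View pics/s9.png

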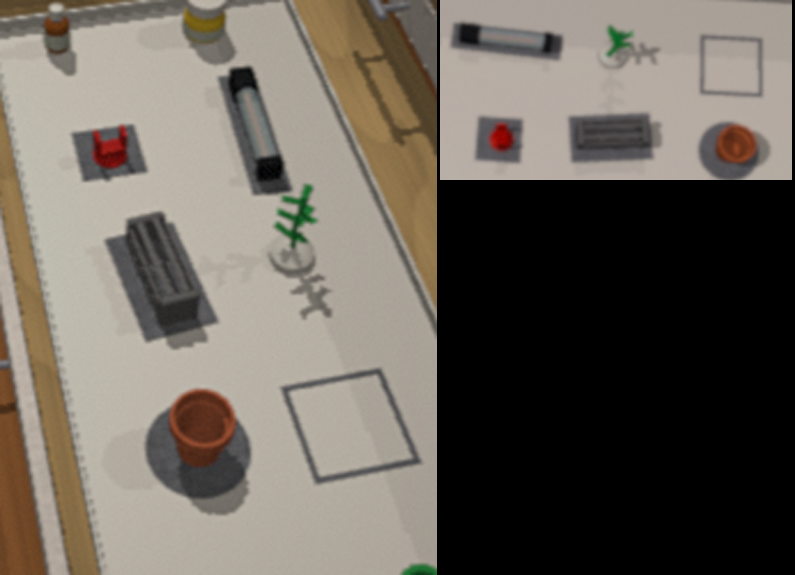

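All four lie on their own mats and look centred: clip (110,155), heater (255,125), guard (162,270), pot (200,430). The plant (292,250) is unmoved. One numeric check before handing in.

```bash
python3 - <<'E'
from m import *
I={n:cv2.imread(f"pics/{n}9.png")[:,:,::-1].copy() for n in("top","side")}
t=I["top"]
for k,b,kind,z in(("heater caps",(258,130,324,160),"dark",.04),("pot",(380,180,440,224),"red",.067),("clip",(268,180,303,214),"red",.03),("strip",(258,130,324,160),"felt",.012),("sq",(268,180,303,214),"felt",.012)):
    for q in masks("top",t,b,kind)[:3]: print(k,*mar(onz("top",q,z)))
for q in masks("side",I["side"],(268,195,306,232),"felt")[:1]: print("sq side",*mar(onz("side",q,.012)))
for n,b in(("top",(376,184,440,224)),("side",(296,300,355,382))):
    P=onz(n,masks(n,I[n],b,"felt")[0],.012)[:,:2]*1000; print("round",n,P.min(0),P.max(0))
E
```

```text
heater caps [656.4 248. ] [32.1 30.4] 3.9
heater caps [649.7 120.2] [14.4 29.5] 82.3
pot [ 499.3 -171.1] [59.  57.4] 85.3
clip [495.2 185.2] [44.4 37.2] 4.0
strip [661.3 187.4] [181.3  47.7] 86.7
sq [494.8 188.2] [72.2 71.6] 90.0
sq side [495.8 189.3] [71.6 74.9] 0.3
round top [ 453.16127657 -236.90865213] [ 547.791325   -127.57674704]
round side [ 454.40110708 -237.04088079] [ 550.20406814 -129.18129397]
```

```bash
python3 - <<'E'
from m import *
t=cv2.imread("pics/top9.png");s=cv2.imread("pics/side9.png")
for q in masks("side",s[:,:,::-1].copy(),(328,172,368,236),"dark")[:3]: print(*mar(onz("side",q,.04)))
a=cv2.resize(t[130:160,258:324],None,fx=8,fy=8,interpolation=cv2.INTER_CUBIC)
b=cv2.resize(s[174:238,328:372],None,fx=5,fy=5,interpolation=cv2.INTER_CUBIC)
w=np.zeros((330,790,3),np.uint8);w[:240,:528]=a;w[:320,540:760]=b
cv2.imwrite("pics/z9.png",w)
E
```

```text
[651.9 111.9] [35. 29.] 79.0
[658.5 237.1] [49.9 31.6] 87.0
```

View pics/z9.png

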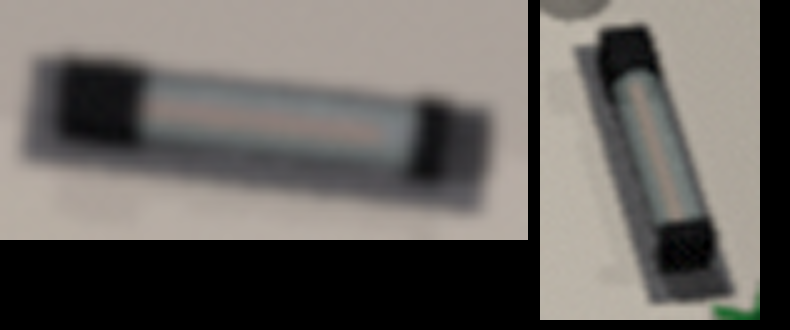

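The heater is parallel to its strip: about 189 mm in y against the strip's 188.5, and at most about 6 mm off in x. The clip, pot and guard are also within tolerance, so I hand the job in.

```bash
python3 -c "
from workcell import *
print(job_done())"
```

```text
the job is handed in; nothing more can be done
None
```

I handed the job in at about 30 s of the 136 s allowed; the heater, guard, pot and clip are each on their own mats, within tolerance by my camera and gripper readings, and the plant looks unmoved. No verdict came back.

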